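# Put the block plane away in the sloping till

### The arm

A 6-joint arm with a two-finger parallel gripper is mounted at the origin on the work surface. World frame = base frame: x ahead of the robot, y to its left, z up, the work surface at z = 0. Lengths are in mm, angles in rad, forces in N, time in s.
With the tool pointing down it reaches from about 400 to 925 mm from the base axis. Payload 12.5 kg.
Tool frame: the origin (TCP) lies where the fingers leave the gripper's body, on its centre line; the fingertips stand 78 mm ahead of it and the grasp point (between the pads) lies 59 mm ahead of it (env.tip_extent is the distance from the TCP to the fingertips, in mm); z points along the fingers, y is the direction in which the jaws open and shut (so a half turn about z gives the same grasp; the last joint's range is limited). The gripper opens to 95 mm and grips with 3 to 60 N. Pads are 20 mm wide; open, the fingers measure 119 mm over their backs; the gripper's body (75 mm by 180 mm) begins 59 mm behind the grasp point.
Start: joints at [-1.287, 0.491, 1.559, -0, 1.092, -0.106], TCP at [237.524, -578.118, 292.261] pointing down, gripper open.
Joint ranges: [-3.1, 3.1], [-0.84, 2.19], [0.05, 2.79], [-1.13, 4.28], [0.06, 2.93], [-2.69, 2.69]. Speed limits (rad/s): [2.22, 2.22, 2.79, 3.14, 3.14, 3.14].

### API

Orientations are given as [roll, pitch, yaw] about the fixed x, y, z axes, in that order (R = Rz(yaw) Ry(pitch) Rx(roll)).
In Python, from cell import env gives the robot as it stands. The module is installed in compiled form; this text tells all that it offers.
- The arm moves only by the tool play_rows, never from a script. Its argument "targets" is a list of rows, each an object with "linear": the shift along the tool's x, y, z in mm, a list of three; "turn": the turn about the tool's z in rad. A call has 1 to 20 rows; each row is the pose to reach, as a shift and turn from the pose commanded when the call began, along the tool's axes at that moment; what a row does not reach only later rows make up. A row lasts 1/8 s, in which the tool goes at most 62.5 mm and 10.7 degrees, less where a joint would pass 70% of its speed; a pose out of reach is approached as far as the arm can. A call with a gripper value outside its range is refused whole. "hand" is the finger opening in mm, from 0 to 95.1, set as the call begins (left out, the last holds). The fingers move at their own pace and stop on an object; the grip force is fixed at half the most. Time passes only in rows, so rows that repeat a pose let the fingers close. It gives the time, the measured TCP pose, the force and the opening at its end, in the units of the state.
- env.state(): the state, without advancing time (a new reading comes with each control period).
- env.read_camera(name): name is "scene" or "top" or "wrist"; returns (picture, depth): 384x512x3 uint8, red, green, blue; 384x512 float32, mm along the optical axis (not along the pixel's ray), 0 where there is no reading.
- env.camera_params(name): a dict with "fx", "fy", "cx", "cy" (pixels), "R" (3x3) and "t" (3): a world point X has camera coordinates R X + t. Camera axes: x right, y down, z forward; pixel columns grow to the right and rows downward; lengths in mm; the calibration is good to about 2 mm. A picture is of the moment at which its call begins: read the wrist's pose just before it. camera_params takes no time and is no camera call; for the wrist camera it gives the pose at the moment of the call.
- env.job_done(): hands the job in, once; it reports no verdict.
The state is a dict: "t": time; "joints": joint angles; "qvel": joint speeds; "tau": joint torques, N m; "eef_pos": TCP position; "tcp_rot": TCP orientation; "ft_force": force on the tool from outside, world axes, zero at the start; "moment": the same for the moment, N m; "opening": opening from 0.0 (shut) to 1.0 (fully open).
Only numpy, scipy, OpenCV 4.12 (cv2) and the standard library are available. Lean on these libraries where they do the work, as an engineer would, in place of code of your own. Each camera call takes 0.05 s, during which the arm holds its last target.

### The job

Put the block plane away in its bay of the sloping plane till, the empty bay with the plane's dark painted silhouette: sole lying flat on the two narrow cross rails, straight and centred between the dividers, toe (the end with the round brass knob) pointing uphill and heel down against the ledge. Set it down gently, do not drop it, and leave the other tools, the wooden blocks and the glue bottle where they are.

Things in the scene. Friction and masses are not known exactly. Their poses are not given: they have to be found in the camera images.
- plane: The grey steel block plane to put away, 160 x 50 mm, about 0.65 kg, standing on its sole. Origin: centre of the sole (flat underside); x towards the toe, y across, z up. The heel is at x = -80 mm. Brass knob, 27 mm across, top at 30 mm, at x = +57; dark lever cap rises to 50 mm at x = -50; a small brass wheel sticks out to x = -81, 21 to 39 mm up.
- grip (a point): Point 20 mm straight above the plane's origin, between its two flat parallel cheeks: (0, 0, 20) mm in its frame. The cheeks are 50 mm apart over the outside (along y), 35 mm high from x = -45 to +29 mm; the rest of the sides is 14 mm high. Good place to grip it; its centre of mass is within 5 mm of here.
- toe (a point): End of the plane's sole at the toe, on its centre line: (80, 0, 0) mm in the plane's frame.
- seat (a point): Where the plane's origin belongs, heel touching the ledge, in the free bay. Axes: x uphill along the 30 degree slope, y across the bay, z square off the slope; put away, the plane has this position and these axes. The sole rests on two rails 12 mm wide at x = -50 and +65 mm, tops at z = 0; the panel between, with the painted silhouette, is 8 mm lower and ends at x = +120.
- ledge (a point): Top of the ledge's face in the free bay, on its centre line: (-80, 0, 14) mm in the seat's frame, same axes as the seat. The ledge is a 15 mm thick bar along the slope's lower edge, 14 mm higher than the rails. The bay's dividers, 10 mm thick, are centred 55 mm to each side and stand only 5 mm higher than the rails.
- till: The plane till: fixed plywood and hardwood stand, 344 mm wide (y), 195 mm deep (x), 138 mm high at the back. Its panel slopes up at 30 degrees towards its own +x, away from the robot, with three bays side by side at y = -110, 0 and +110 mm; two hold other planes, one is free. Origin: centre of its underside; z up.
- kanna: A pale wooden pull plane, 180 x 56 x 30 mm, its dark iron standing up to 60 mm, in one of the other bays: leave alone. Origin: on its sole, at the place in its bay that the seat has in the free bay; frame level, z up, x horizontal in the uphill direction.
- shoulder: A narrow steel and dark wood shoulder plane, 150 x 32 x 60 mm, lying in the remaining bay: leave alone. Origin and frame as for the wooden pull plane.
- block0: A loose square pale wooden block 75 x 75 x 45 mm with a round dish in its top: leave alone. Origin: centre of its underside.
- block1: Another such block: leave alone.
- block2: Another such block: leave alone.
- sanding_block: A cork sanding block 110 x 65 x 33 mm: leave alone. Origin: centre of its underside.
- glue: A white glue bottle with a yellow band and an orange nozzle, 60 mm across, 187 mm high: leave alone. Origin: centre of its underside.

How it is judged (in metres and radians):
At the end, for the whole second after the job is handed in: Block plane at rest in the free bay, toe uphill, sole on both rails (4 mm, 4 deg), heel within 10 mm of the ledge, within 20 mm of the bay's centre line and 10 deg of straight. Other planes within 20 mm, blocks, sanding block and glue within 30 mm of where they stood (x of plane in the frame of seat between -0.006 and 0.01 m and y of plane in the frame of seat between -0.02 and 0.02 m and z of plane in the frame of seat between -0.004 and 0.004 m and angle between the z axis of plane and the z axis of seat, either way round below 0.07 rad and angle between the x axis of plane and the x axis of seat, either way round below 0.17 rad and x of toe in the frame of seat above 0.05 m and linear speed of plane below 0.01 m/s and angular speed of plane below 0.05 rad/s and distance of each of kanna, shoulder from where it was at the start of the episode below 0.02 m and distance of each of block0, block1, block2, sanding_block, glue from where it was at the start of the episode below 0.03 m); the robot touches nothing.
It fails at once if the block plane is let fall (it moves faster than 0.3 m/s while the fingers do not hold it) (contact force between the fingers and plane below 0.5 N and linear speed of plane above 0.3 m/s).
It fails at once if the block plane is banged or pressed hard on the till (contact force over 80 N) (contact force between plane and till above 80 N).
It fails at once if another tool, a block or the glue bottle is disturbed: the other planes by more than 20 mm, the rest by more than 30 mm (distance of any of kanna, shoulder from where it was at the start of the episode above 0.02 m or distance of any of block0, block1, block2, sanding_block, glue from where it was at the start of the episode above 0.03 m).
It also fails if it takes over 42 s, if anything falls off the work surface, if the arm or the gripper's body presses on something with over 40 N, if the wrist force passes 120 N, or if a joint passes its speed limit or range.

## Working session

There is one attempt and no reset: what is moved stays moved. The work goes in short steps, Python scripts to look and compute and a tool call to move; the robot and the scene stay as the last step left them, time stands still between calls to the robot, and variables do not carry over. Pictures are saved under pics/ and viewed, and the job is handed in when it is done.

Besides the shell and the picture viewer there is one more tool, called as a command line: name --argument value ..., lists and objects as JSON in quotes. play_rows: Moves the arm, as the interface text tells. Its arguments: {"type":"object","properties":{"targets":{"type":"array","items":{"type":"object","properties":{"linear":{"type":"array","items":{"type":"number"}},"turn":{"type":"number"}}}},"hand":{"type":"number"}},"required":["targets"]}

```bash
mkdir -p pics
cat > h.py <<'E'
import numpy as np,cv2
from cell import env
def snap(name,f):
    P=env.camera_params(name); im,d=env.read_camera(name)
    cv2.imwrite(f'pics/{f}.png',cv2.cvtColor(im,cv2.COLOR_RGB2BGR)); np.savez(f'pics/{f}.npz',im=im,d=d,**{k:np.array(v) for k,v in P.items()})
    return im,d,P
def world(d,P):
    v,u=np.mgrid[:d.shape[0],:d.shape[1]]
    c=np.stack([(u-P['cx'])/P['fx']*d,(v-P['cy'])/P['fy']*d,d],-1)
    return (c-np.array(P['t']))@np.array(P['R'])
def load(f):
    z=np.load(f'pics/{f}.npz'); return z['im'],z['d'],z
E
python3 - <<'E'
from h import *
s=env.state(); print(s)
for n in ('scene','top','wrist'): snap(n,n+'0')
E
```

```text
{'t': 0.0, 'joints': array([-1.28659588e+00,  4.91564210e-01,  1.55945931e+00,  3.44048137e-05,
        1.09168531e+00, -1.05634308e-01]), 'qvel': array([-0.00072536, -0.00074436,  0.00055594,  0.00046714,  0.00025506,
        0.00019149]), 'tau': array([ 2.39918532e-03, -6.12644148e+01, -2.58175617e+01,  6.92441245e-02,
        4.82554967e-02, -1.19432270e-04]), 'eef_pos': array([ 237.48434396, -577.95202232,  291.65541198]), 'tcp_rot': array([-3.14048591e+00, -1.48030678e-04,  3.89818792e-01]), 'ft_force': array([-0.5007527 , -0.49893582, -0.37120624]), 'moment': array([ 0.05752171, -0.00921537, -0.02842476]), 'opening': 1.0013266973535013}
```

View pics/scene0.png

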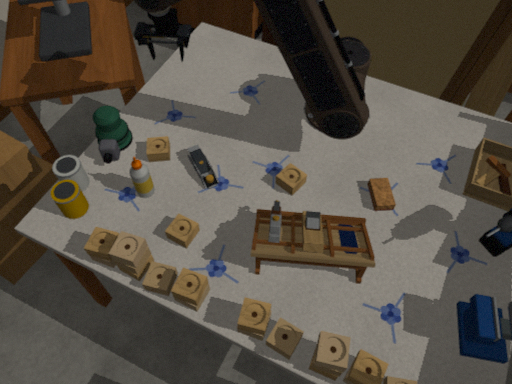

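View pics/top0.png

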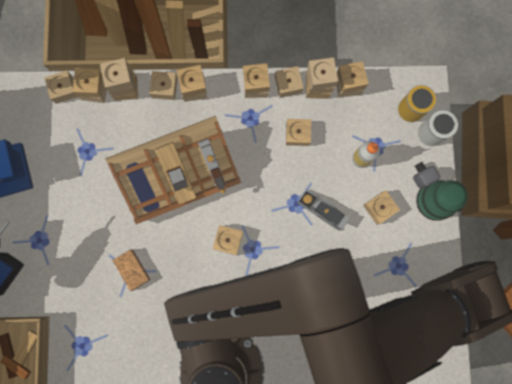

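View pics/wrist0.png

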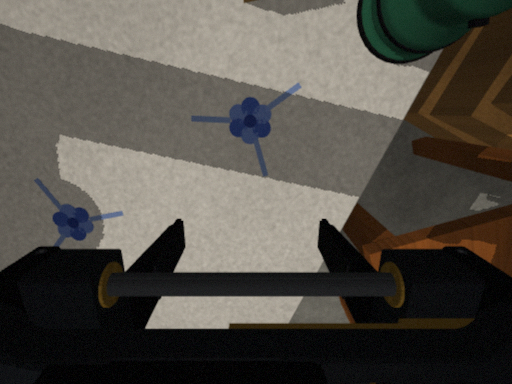

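The top view shows the plane at about (322,208), with its knob at the upper left. The till is at about (175,170), and its free bay with the silhouette is the left one, at about (143,188). The kanna is in the middle bay and the shoulder plane in the right one. The tool can't tilt, so I'll have to pivot the plane between the pads against the upper rail. Next I'll measure.

Run:
```python
from h import *
im,d,P=load('top0'); W=world(d,P)
np.set_printoptions(precision=1,suppress=True)
print(P['fx'],P['t'],P['R'])
crop=im[100:270,90:360]; cv2.imwrite('pics/topcrop.png',cv2.cvtColor(cv2.resize(crop,None,fx=2.9,fy=2.9,interpolation=cv2.INTER_CUBIC),cv2.COLOR_RGB2BGR))
for n,(u,v) in dict(plane=(322,208),till=(143,188),b=(228,240),knob=(307,198),table=(270,180)).items(): print(n,W[v,u])
# plane points
sel=np.zeros(d.shape,bool); sel[180:235,290:355]=1
sel&=(W[...,2]>10)&(W[...,2]<80)
n,l=cv2.connectedComponents(sel.astype(np.uint8))
for i in range(1,n):
    m=l==i
    if m.sum()>80:
        q=W[m]; print(m.sum(),cv2.minAreaRect(q[:,:2].astype(np.float32)),q.min(0),q.max(0))
sel=np.zeros(d.shape,bool); sel[110:230,95:250]=1
sel&=(W[...,2]>15)&(W[...,2]<220)
n,l=cv2.connectedComponents(sel.astype(np.uint8))
for i in range(1,n):
    m=l==i
    if m.sum()>80:
        q=W[m]; r=cv2.minAreaRect(q[:,:2].astype(np.float32)); print(m.sum(),r,q.min(0),q.max(0)); print(cv2.boxPoints(r))
```

```text
494.3860892083408 [-102.2  513.9 1483.8] [[-0.  -1.   0. ]
 [-1.   0.  -0.1]
 [ 0.1 -0.  -1. ]]
plane [ 479.7 -318.8   22.5]
till [544.9 224.7  69.4]
b [385.7 -27.3  37.1]
knob [ 511.1 -272.7   27.8]
table [ 574.7 -160.9   -1.1]
799 ((473.93170166015625, -322.9368591308594), (158.7099609375, 52.72993469238281), 53.79988479614258) [ 410.5 -399.4   10.1] [ 538.6 -246.    57.1]
8419 ((588.7443237304688, 123.688232421875), (217.9806365966797, 346.3682861328125), 20.107873916625977) [438.9 -69.9  30.2] [747.  319.5 163.4]
[[426.9 248.8]
 [545.9 -76.4]
 [750.6  -1.5]
 [631.6 323.8]]
```

View pics/topcrop.png

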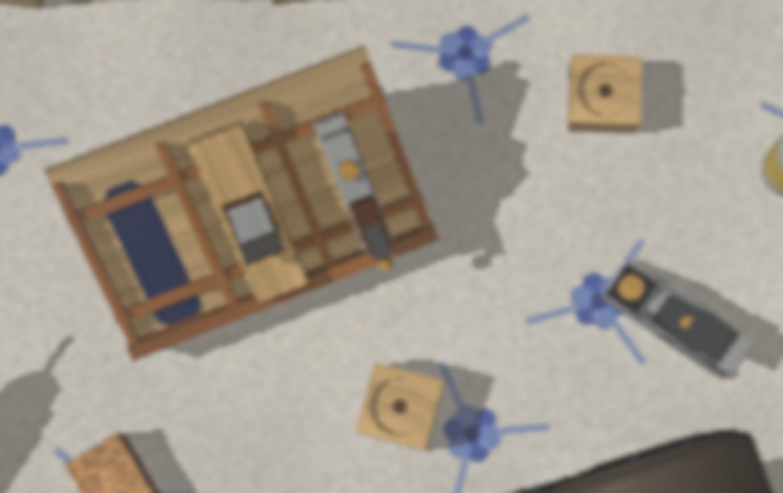

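```bash
cat >> h.py <<'E'
from scipy.spatial.transform import Rotation as Ro
def toolR(s): return Ro.from_euler('xyz',s['tcp_rot']).as_matrix()
def shift(p,s=None):
    s=s or env.state(); return toolR(s).T@(np.array(p)-s['eef_pos'])
E
python3 - <<'E'
from h import *
np.set_printoptions(precision=2,suppress=True)
s=env.state();P=env.camera_params('wrist');R=np.array(P['R']);t=np.array(P['t'])
c=-R.T@t; T=toolR(s); print('cam in tool',T.T@(c-s['eef_pos']),'cam axes in tool (cols)\n',T.T@R.T, P['fx'])
print(shift([474-40*np.cos(.939),-323-40*np.sin(.939),292],s), 0.39-0.939)
E
```

```text
cam in tool [ 83.92  -0.5  -92.39] cam axes in tool (cols)
 [[-0.   -0.95 -0.3 ]
 [ 1.   -0.   -0.  ]
 [ 0.   -0.3   0.95]] 264.390928655073
[ 281.55 -125.13   -0.06] -0.5489999999999999
```

play_rows --targets '[{"linear":[316,-146,40],"turn":-0.549},{"linear":[316,-146,40],"turn":-0.549},{"linear":[316,-146,40],"turn":-0.549},{"linear":[316,-146,40],"turn":-0.549},{"linear":[316,-146,40],"turn":-0.549},{"linear":[316,-146,40],"turn":-0.549},{"linear":[316,-146,40],"turn":-0.549},{"linear":[316,-146,40],"turn":-0.549},{"linear":[316,-146,40],"turn":-0.549},{"linear":[316,-146,40],"turn":-0.549}]' --hand 95

```text
t: 1.4
eef_pos: [473.8, -323.8, 252.4]
tcp_rot: [3.141, 0.0, 0.937]
ft_force: [0.3, 0.4, -0.8]
opening: 0.996
```

Run:
```python
from h import *
np.set_printoptions(precision=2,suppress=True)
s=env.state();print(s['t'],s['eef_pos'],s['tcp_rot'],s['joints'])
im,d,P=snap('wrist','w1'); W=world(d,P)
sel=(W[...,2]>8)&(W[...,2]<80)&(abs(W[...,0]-474)<110)&(abs(W[...,1]+323)<110)
n,l=cv2.connectedComponents(sel.astype(np.uint8))
for i in range(1,n):
    m=l==i
    if m.sum()>300:
        q=W[m]; print(m.sum(),cv2.minAreaRect(q[:,:2].astype(np.float32)),q.min(0),q.max(0))
```

```text
1.4 [ 473.77 -323.79  252.37] [3.14 0.   0.94] [-0.71  0.46  1.73 -0.    0.95 -0.08]
4966 ((475.90130615234375, -321.34332275390625), (159.2583770751953, 50.11777114868164), 54.443721771240234) [ 413.   -397.41    8.  ] [ 541.52 -243.19   51.8 ]
```

View pics/w1.png

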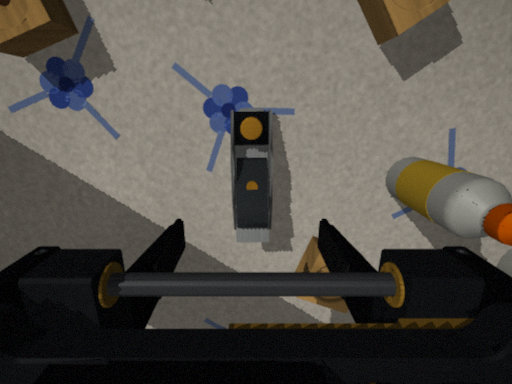

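Run:
```python
from h import *
np.set_printoptions(precision=1,suppress=True)
im,d,P=load('w1'); W=world(d,P)
yaw=.950; ex=np.array([np.cos(yaw),np.sin(yaw)]); ey=np.array([np.sin(yaw),-np.cos(yaw)])
D=W[...,:2]-[476,-321.3]; X=D@ex;Y=D@ey
m=(d>0)&(W[...,2]>70)&(Y>30)&(X>-100); print('glue tool-frame min',X[m].min(),X[m].max(),Y[m].min(),Y[m].max(),W[m][:,2].max())
im,d,P=load('top0'); W=world(d,P)
# till frame: yaw from rect
q=np.array([[426.9,248.8],[545.9,-76.4],[750.6,-1.5],[631.6,323.8]])
th=np.deg2rad(20.1); ux=np.array([np.cos(th),np.sin(th)]); uy=np.array([-np.sin(th),np.cos(th)])
o=np.array([588.7,123.7]); D=W[...,:2]-o; X=D@ux; Y=D@uy
sel=(abs(X)<115)&(abs(Y)<185)&(W[...,2]>10)
# height maps by lateral strips
for y0 in (170,155,110,80,55,30,0,-30,-55,-110,-170):
    out=[]
    for x0 in range(-110,120,10):
        m=sel&(abs(Y-y0)<5)&(abs(X-x0)<5)
        out.append(int(np.median(W[m][:,2])) if m.any() else -1)
    print(y0,out)
```

```text
glue tool-frame min -39.199294022359624 31.572154762154856 30.001161135298517 230.422992100996 296.74298380578546
170 [-1, 48, 53, 50, 58, 59, 63, 73, 78, 84, 89, 96, 101, 106, 113, 119, 123, 130, 134, 136, 129, 133, -1]
155 [-1, 50, 50, 47, 41, 48, 60, 60, 62, 70, 76, 79, 85, 91, 97, 104, 116, 115, 119, 125, 133, 134, -1]
110 [-1, 47, 55, 47, 40, 49, 60, 59, 63, 68, 73, 81, 87, 95, 97, 104, 118, 116, 120, 127, 131, 136, -1]
80 [-1, 49, 54, 43, 40, 46, 62, 59, 64, 66, 74, 80, 84, 89, 96, 104, 116, 112, 120, 127, 132, 135, -1]
55 [-1, 50, 51, 52, 53, 57, 65, 72, 77, 83, 88, 95, 98, 105, 112, 117, 124, 128, 136, 134, 132, 135, -1]
30 [-1, 53, 55, 52, 41, 44, 61, 56, 67, 72, 77, 101, 95, 94, 135, 119, 146, 151, 124, 128, 132, 136, -1]
0 [-1, 55, 58, 79, 81, 92, 119, 122, 123, 123, 121, 124, 125, 134, 140, 145, 152, 156, 152, 129, 130, 133, 122]
-30 [-1, 44, 53, 70, 55, 56, 60, 60, 66, 71, 73, 83, 85, 95, 100, 104, 119, 116, 119, 125, 130, 134, 127]
-55 [-1, 50, 52, 52, 50, 59, 62, 67, 78, 81, 88, 91, 100, 103, 110, 116, 124, 127, 132, 136, 135, 136, 127]
-110 [88, 92, 99, 99, 99, 103, 109, 111, 130, 136, 150, 146, 151, 155, 144, 136, 124, 114, 120, 123, 130, 135, 130]
-170 [-1, -1, 52, 54, 50, 56, 63, 70, 78, 80, 87, 89, 94, 101, 107, 118, 119, 124, 131, 137, 133, 134, 133]
```

Run:
```python
from h import *
np.set_printoptions(precision=1,suppress=True)
im,d,P=load('w1'); W=world(d,P)
yaw=.950; ex=np.array([np.cos(yaw),np.sin(yaw)]); ey=np.array([np.sin(yaw),-np.cos(yaw)])
D=W[...,:2]-[476,-321.3]; X=D@ex;Y=D@ey
m=(d>0)&(W[...,2]>50)&(W[...,2]<200); m[:, :380]=0; m[270:]=0
print('glue',X[m].min(),X[m].max(),Y[m].min(),Y[m].max(),W[m].max(0))
s=env.state(); print(shift([476,-321.3,81]),s['tcp_rot'][2]-.950)
```

```text
glue -39.199294022359624 19.604875315625804 176.05196403865205 230.422992100996 [ 667.  -419.8  161.6]
[  3.2   0.3 171.4] -0.0124734801344204
```

play_rows --targets '[{"linear":[9,0,50],"turn":-0.012},{"linear":[9,0,100],"turn":-0.012},{"linear":[9,0,140],"turn":-0.012},{"linear":[9,0,160],"turn":-0.012},{"linear":[9,0,171],"turn":-0.012},{"linear":[9,0,171],"turn":-0.012},{"linear":[9,0,171],"turn":-0.012}]'

```text
t: 2.33
eef_pos: [479.9, -316.1, 82.1]
tcp_rot: [3.14, 0.0, 0.951]
ft_force: [-1.0, 0.1, -0.8]
opening: 1.0
```

play_rows --targets '[{"linear":[0,0,0],"turn":0},{"linear":[0,0,0],"turn":0},{"linear":[0,0,0],"turn":0},{"linear":[0,0,0],"turn":0},{"linear":[0,0,0],"turn":0}]' --hand 30

```text
t: 2.95
eef_pos: [479.7, -315.8, 81.3]
tcp_rot: [3.141, 0.0, 0.951]
ft_force: [0.3, -0.3, 0.1]
opening: 0.533
```

play_rows --targets '[{"linear":[0,0,-5],"turn":0},{"linear":[0,0,-15],"turn":0},{"linear":[0,0,-40],"turn":0},{"linear":[0,0,-80],"turn":0},{"linear":[0,0,-130],"turn":0},{"linear":[0,0,-180],"turn":0},{"linear":[0,0,-200],"turn":0},{"linear":[0,0,-200],"turn":0}]'

```text
t: 3.95
eef_pos: [479.6, -315.6, 282.9]
tcp_rot: [3.139, 0.0, 0.951]
ft_force: [0.0, -0.5, -6.3]
opening: 0.521
```

Run:
```python
from h import *
np.set_printoptions(precision=2,suppress=True)
s=env.state();print(s['t'],s['eef_pos'],s['tcp_rot'],s['ft_force'],s['opening'],s['moment'])
im,d,P=snap('wrist','w2'); W=world(d,P)
T=toolR(s); Q=(W-s['eef_pos'])@T
# points near tool: profile along tool x at y ~0
for x0 in range(-90,100,10):
    m=(abs(Q[...,0]-x0)<3)&(abs(Q[...,1])<27)&(Q[...,2]>0)&(Q[...,2]<150)
    if m.sum()>3: print(x0,m.sum(),np.percentile(Q[m][:,2],[5,50,95]))
```

```text
3.95 [ 479.6  -315.64  282.88] [3.14 0.   0.95] [ 0.02 -0.53 -6.27] 0.5211286897410885 [-0.01 -0.05 -0.  ]
-50 54 [50.09 50.93 51.92]
-40 265 [34.61 35.9  54.69]
-30 850 [37.49 39.62 46.14]
-20 16 [56.62 61.72 62.45]
-10 976 [12.47 50.48 58.78]
0 1092 [ 5.72 55.89 60.92]
10 1311 [22.35 60.65 65.1 ]
20 845 [48.28 72.32 74.23]
30 570 [51.77 68.17 75.54]
40 602 [51.32 64.5  69.13]
50 856 [50.46 52.19 68.75]
60 948 [50.7  63.35 68.91]
70 854 [67.02 68.47 75.65]
```

View pics/w2.png

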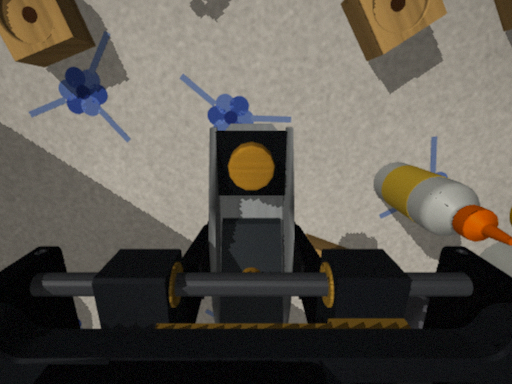

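play_rows --targets '[{"linear":[10,-10,0],"turn":0.02},{"linear":[30,-30,0],"turn":0.05},{"linear":[60,-60,0],"turn":0.1},{"linear":[95,-94,0],"turn":0.16},{"linear":[130,-128,0],"turn":0.22},{"linear":[165,-163,0],"turn":0.28},{"linear":[200,-197,0],"turn":0.34},{"linear":[235,-232,0],"turn":0.4},{"linear":[270,-266,0],"turn":0.46},{"linear":[300,-296,0],"turn":0.51},{"linear":[325,-320,0],"turn":0.55},{"linear":[343,-338,0],"turn":0.585},{"linear":[353,-348,0],"turn":0.6},{"linear":[353,-348,0],"turn":0.6},{"linear":[353,-348,0],"turn":0.6}]'

```text
t: 5.88
eef_pos: [401.1, 173.5, 280.7]
tcp_rot: [3.141, 0.001, 0.351]
ft_force: [-0.9, -1.0, -5.8]
opening: 0.524
```

Run:
```python
from h import *
np.set_printoptions(precision=2,suppress=True)
s=env.state();print(s['t'],s['eef_pos'],s['tcp_rot'],s['opening'])
snap('wrist','w3')
```

```text
5.875 [401.11 173.53 280.72] [3.14 0.   0.35] 0.5241192075586035
```

View pics/w3.png

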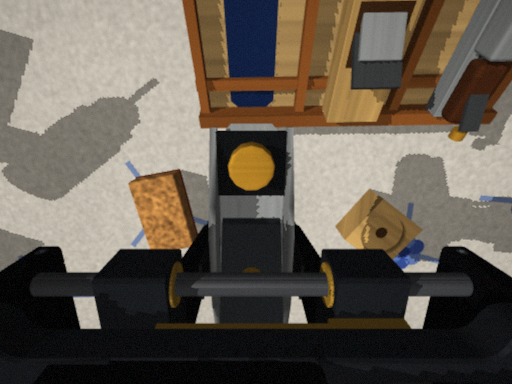

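play_rows --targets '[{"linear":[10,0,0],"turn":0},{"linear":[30,0,0],"turn":0},{"linear":[55,0,0],"turn":0},{"linear":[65,0,0],"turn":0},{"linear":[65,0,0],"turn":0},{"linear":[65,0,0],"turn":0}]'

```text
t: 6.68
eef_pos: [462.0, 195.8, 281.1]
tcp_rot: [3.142, 0.001, 0.351]
ft_force: [-0.8, 0.1, -5.4]
opening: 0.526
```

Run:
```python
from h import *
np.set_printoptions(precision=2,suppress=True)
s=env.state();print(s['t'],s['eef_pos'],s['tcp_rot'],s['opening'])
snap('wrist','w4')
```

```text
6.675 [461.99 195.83 281.08] [3.14 0.   0.35] 0.5261637239839068
```

View pics/w4.png

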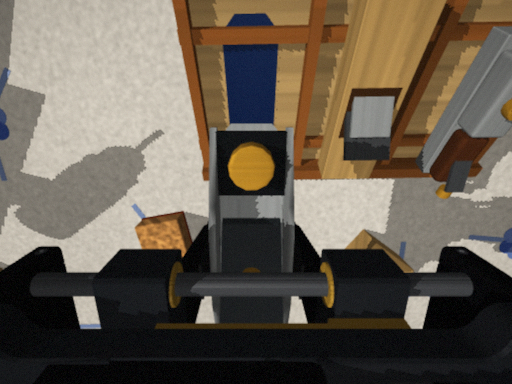

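```bash
cat > rect.py <<'E'
from h import *
np.set_printoptions(precision=2,suppress=True)
yaw=.351; o=np.array([543.4,224.3,84.])
c,s_=np.cos(np.pi/6),.5
ux=np.array([np.cos(yaw)*c,np.sin(yaw)*c,s_]); uy=np.array([-np.sin(yaw),np.cos(yaw),0]); uz=np.cross(ux,uy)
B=np.stack([ux,uy,uz],1)
A=[];C=[]
for f,vm in (('w3',128),('w4',122)):
    im,d,P=load(f); W=world(d,P)[:vm]; q=(W-o)@B
    m=(d[:vm]>0)&(abs(q[...,0])<140)&(abs(q[...,1])<90)
    A.append(q[m]);C.append(im[:vm][m])
    print(f,m.sum())
S=5
for i,(q,col) in enumerate(zip(A,C)):
    g=np.zeros((180*S//2,280*S//2,3),np.uint8)
    px=((140+q[:,0])*S/2).astype(int);py=((90-q[:,1])*S/2).astype(int)
    g[py,px]=col
    g=cv2.dilate(g,np.ones((3,3)))
    cv2.imwrite(f'pics/rect{i}.png',g[...,::-1])
    hsv=cv2.cvtColor(col[None],cv2.COLOR_RGB2HSV)[0].astype(int)
    z=q[:,2]
    # profile along x within |y|<18,  between silhouette and divider 
    for x0 in range(-104,128,4):
        mm=(abs(q[:,0]-x0)<2)&(abs(q[:,1])<40)
        if mm.sum()>5: print(x0,mm.sum(),np.percentile(z[mm],[10,50,90]),hsv[mm].mean(0))
np.savez('pics/rect.npz',a0=A[0],a1=A[1],c0=C[0],c1=C[1])
E
python3 rect.py
```

```text
w3 21507
w4 22347
-96 7 [13.33 13.89 14.25] [ 14.14  88.86 128.57]
-92 69 [13.59 14.5  15.43] [ 12.9  163.2  122.84]
-88 177 [13.5  14.34 15.12] [ 12.71 163.85 120.9 ]
-84 199 [13.53 14.44 15.31] [ 13.01 192.68 118.94]
-80 872 [-6.65  4.72 14.35] [ 16.54 184.37 105.16]
-76 200 [-8.11 -7.18 -6.16] [ 63.73 151.76 106.81]
-72 214 [-8.18 -7.18 -5.99] [ 72.98 159.17  95.62]
-68 217 [-8.08 -7.16 -6.29] [ 73.88 161.38  94.91]
-64 222 [-8.17 -7.12 -6.2 ] [ 77.4  166.42  86.25]
-60 139 [-8.27 -7.07 -6.03] [ 83.42 147.31  65.56]
-56 104 [-0.6   0.52  1.31] [ 17.18 165.48 115.26]
-52 256 [-0.44  0.33  1.22] [ 13.06 192.83 131.75]
-48 243 [-0.55  0.45  1.24] [ 12.99 192.85 134.46]
-44 494 [-7.31 -2.47  0.95] [ 25.51 175.29 110.81]
-40 266 [-8.23 -7.18 -6.2 ] [ 75.53 161.68  94.48]
-36 269 [-8.29 -7.24 -6.27] [ 73.17 159.78  96.41]
-32 282 [-8.28 -7.1  -6.07] [ 77.3  162.09  92.46]
-28 294 [-8.28 -7.23 -6.16] [ 76.73 162.74  91.  ]
-24 301 [-8.34 -7.11 -6.08] [ 75.05 160.31  96.06]
-20 313 [-8.29 -7.18 -6.12] [ 74.44 161.42  98.55]
-16 322 [-8.44 -7.2  -6.22] [ 74.93 161.18  97.18]
-12 324 [-8.26
[... 1337 characters left out ...]
8]
40 355 [-8.24 -7.16 -6.13] [ 74.93 158.86  98.2 ]
44 381 [-8.16 -7.21 -6.14] [ 75.61 158.87  98.72]
48 385 [-8.29 -7.21 -6.13] [ 75.75 159.42  98.35]
52 412 [-8.23 -7.19 -6.21] [ 76.49 155.41  83.98]
56 304 [-8.37 -7.3  -6.13] [ 78.   148.33  74.64]
60 299 [-0.76  0.23  1.12] [ 15.69 178.77 126.32]
64 479 [-0.65  0.25  1.3 ] [ 12.99 192.83 133.73]
68 478 [-0.77  0.13  1.18] [ 13.01 193.35 136.45]
72 756 [-8.25 -5.59  0.5 ] [ 32.76 167.31 113.8 ]
76 528 [-8.62 -7.41 -6.3 ] [ 56.08 145.5  119.51]
80 522 [-8.78 -7.63 -6.5 ] [ 39.27 134.23 129.75]
84 559 [-8.74 -7.73 -6.65] [ 18.09 129.63 146.24]
88 573 [-8.77 -7.76 -6.84] [ 18.06 129.95 144.07]
92 9 [-6.38 -6.28 -5.97] [ 18.   129.78 136.22]
```

```bash
cd pics; python3 -c "
import cv2,numpy as np
cv2.imwrite('rects.png',cv2.resize(np.vstack([cv2.imread('rect0.png'),cv2.imread('rect1.png')]),None,fx=.6,fy=.6))"
```

```text
(no output)
```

View pics/rects.png

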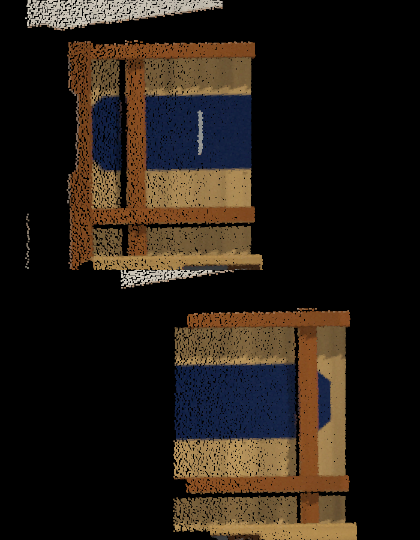

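Run:
```python
from h import *
np.set_printoptions(precision=2,suppress=True)
Z=np.load('pics/rect.npz')
for k in '01':
    q=Z['a'+k];h=cv2.cvtColor(Z['c'+k][None],cv2.COLOR_RGB2HSV)[0].astype(int)
    x,y,z=q.T
    # dividers: z in 3.5..7
    for lo,hi in ((-40,0),(0,28),(30,56)):
        b=(x>lo)&(x<hi)
        for sg in(1,-1):
            m=b&(z>3)&(z<7)&(abs(y*sg-55)<10)
            if m.sum()>20: print(k,lo,'div',sg,np.percentile(y[m],[2,50,98]))
        m=b&(h[:,0]>100)&(abs(y)<40)
        if m.sum()>20: print(k,lo,'navy',np.percentile(y[m],[1,50,99]))
    for a,bb in ((-60,-40),(55,80),(-100,-70)):
        for ya in (-40,0,20):
            m=(x>a)&(x<bb)&(z>-2.5)&(abs(y-ya)<20)&(abs(y)<48)&(z<(2.5 if a>-90 else 17))
            if a<-90: m&=z>12
            if m.sum()>20: print(k,a,ya,'bar x',np.percentile(x[m],[2,50,98]),'z',np.median(z[m]))
```

```text
0 -40 div 1 [50.79 55.9  60.91]
0 -40 div -1 [-58.72 -53.7  -48.88]
0 -40 navy [-22.37   1.76  25.76]
0 0 div 1 [51.47 56.2  61.31]
0 0 div -1 [-58.3  -53.39 -48.57]
0 0 navy [-22.09   1.75  26.24]
0 -60 -40 bar x [-55.23 -48.62 -43.03] z 0.040772468851024854
0 -60 0 bar x [-55.1  -48.99 -43.23] z 0.32375829546050716
0 -60 20 bar x [-55.82 -49.06 -43.55] z 0.4569223113259624
0 -100 -40 bar x [-94.22 -85.92 -78.7 ] z 14.039402716523139
0 -100 0 bar x [-88.86 -83.5  -79.03] z 14.302388228203199
0 -100 20 bar x [-93.52 -84.33 -79.43] z 14.478970550143934
1 -40 div 1 [51.12 55.72 60.78]
1 -40 div -1 [-58.6  -53.62 -48.74]
1 -40 navy [-22.44   1.77  25.9 ]
1 0 div 1 [51.41 56.31 61.23]
1 0 div -1 [-58.27 -53.32 -48.47]
1 0 navy [-22.06   1.77  26.22]
1 30 div 1 [51.79 56.62 61.71]
1 30 div -1 [-57.97 -52.96 -48.13]
1 30 navy [-21.66   2.67  26.71]
1 55 -40 bar x [59.89 66.43 73.1 ] z -0.13169280393394994
1 55 0 bar x [59.39 65.85 71.59] z 0.18594810996446112
1 55 20 bar x [59.46 65.78 71.4 ] z 0.33456857920566874
```

```bash
cat > plan.py <<'E'
from h import *
np.set_printoptions(precision=1,suppress=True)
yaw=.361; c,s_=np.cos(np.pi/6),.5
y0=.351
B0=np.stack([[np.cos(y0)*c,np.sin(y0)*c,s_],[-np.sin(y0),np.cos(y0),0],[-np.cos(y0)*s_,-np.sin(y0)*s_,c]],1)
seat=np.array([543.4,224.3,84.])+B0@[.8,1.4,.25]
ux=np.array([np.cos(yaw)*c,np.sin(yaw)*c,s_]); uy=np.array([-np.sin(yaw),np.cos(yaw),0]); uz=np.cross(ux,uy)
B=np.stack([ux,uy,uz],1)
C=seat+71*ux; H=np.array([np.cos(yaw),np.sin(yaw),0]); Zw=np.array([0,0,1.])
def tcp(th,dx=0,dz=0,a=(6.5-69,22.3)):
    t=np.deg2rad(th); x=a[0]*np.cos(t)-a[1]*np.sin(t); z=a[0]*np.sin(t)+a[1]*np.cos(t)
    return C+(x+dx)*H+(z+dz+59)*Zw
if __name__=='__main__':
    s=env.state(); print(seat,C,s['tcp_rot'][2]-yaw)
    for th,dz in ((0,40),(0,5),(0,0),(5,0),(10,0),(15,0),(20,0),(25,0),(30,0)): print(th,dz,tcp(th,0,dz),shift(tcp(th,0,dz),s))
E
python3 plan.py
```

```text
[543.5 225.8  84.6] [601.  247.5 120.1] -0.010288541644775329
0 40 [542.5 225.5 241.4] [85.8 -0.1 39.7]
0 5 [542.5 225.5 206.4] [85.8 -0.1 74.7]
0 0 [542.5 225.5 201.4] [85.8 -0.1 79.7]
5 0 [540.9 224.8 195.9] [84.1 -0.1 85.2]
10 0 [539.8 224.4 190.2] [82.9 -0.1 90.9]
15 0 [539.1 224.2 184.5] [82.2 -0.1 96.6]
20 0 [538.9 224.1 178.7] [ 82.   -0.1 102.4]
25 0 [539.2 224.2 172.9] [ 82.3  -0.1 108.2]
30 0 [539.9 224.5 167.2] [ 83.1  -0.1 113.9]
```

play_rows --targets '[{"linear":[15,0,5],"turn":-0.01},{"linear":[40,0,15],"turn":-0.01},{"linear":[65,0,30],"turn":-0.01},{"linear":[80,0,45],"turn":-0.01},{"linear":[86,0,60],"turn":-0.01},{"linear":[86,0,70],"turn":-0.01},{"linear":[86,0,73],"turn":-0.01},{"linear":[86,0,73],"turn":-0.01},{"linear":[86,0,73],"turn":-0.01}]'

```text
t: 7.85
eef_pos: [543.4, 225.7, 208.8]
tcp_rot: [3.141, -0.001, 0.361]
ft_force: [-0.0, -0.1, -5.5]
opening: 0.522
```

Run:
```python
from plan import *
s=env.state(); print(s['eef_pos'],s['tcp_rot'],s['ft_force'],s['moment'],shift(tcp(0),s))
snap('wrist','w5');im,d,P=snap('scene','s5')
cv2.imwrite('pics/s5c.png',cv2.cvtColor(cv2.resize(im[170:310,210:410],None,fx=4,fy=4,interpolation=2),cv2.COLOR_RGB2BGR))
```

```text
[543.4 225.7 208.8] [ 3.1 -0.   0.4] [-0.  -0.1 -5.5] [ 0.1 -0.1  0. ] [-0.9 -0.1  7.4]
```

View pics/w5.png

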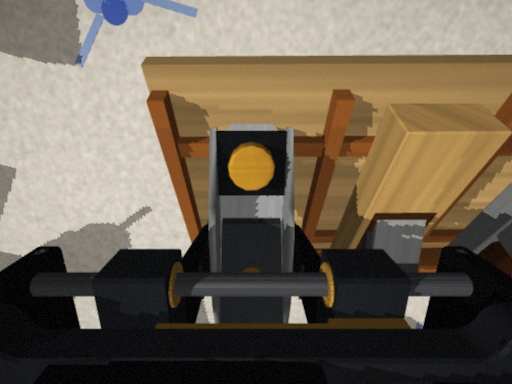

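View pics/s5c.png

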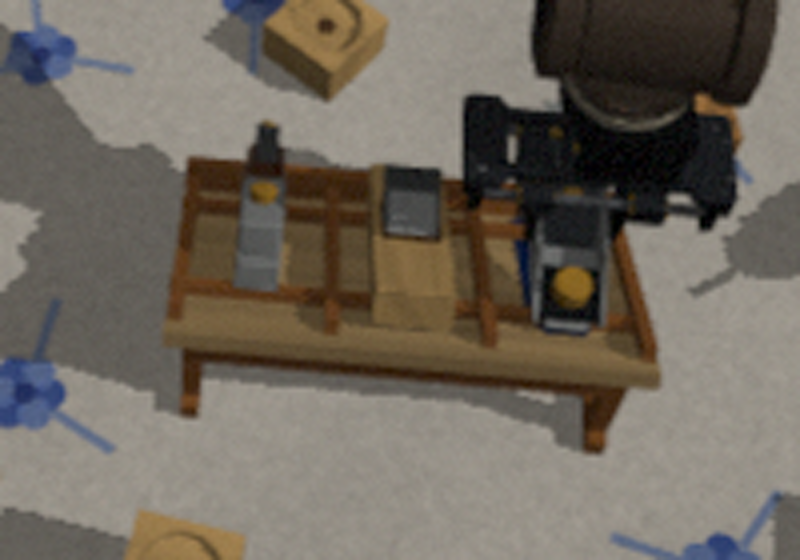

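play_rows --targets '[{"linear":[-1,0,2],"turn":0},{"linear":[-1,0,4],"turn":0},{"linear":[-1,0,6],"turn":0},{"linear":[-1,0,7.4],"turn":0},{"linear":[-1.4,0,9],"turn":0},{"linear":[-2,0,10.5],"turn":0},{"linear":[-2.4,0,12],"turn":0},{"linear":[-2.6,0,13],"turn":0},{"linear":[-2.6,0,13],"turn":0}]'

```text
t: 9.07
eef_pos: [540.8, 224.7, 195.1]
tcp_rot: [3.142, 0.0, 0.361]
ft_force: [-3.4, -1.6, 1.7]
opening: 0.525
```

```bash
cat > chk.py <<'E'
import sys
from plan import *
f=sys.argv[1]
s=env.state(); print(s['t'],s['eef_pos'],s['ft_force'],s['moment'],s['opening'],'to final',shift(tcp(30),s))
im,d,P=snap('wrist',f); W=world(d,P); T=toolR(s); Q=(W-s['eef_pos'])@T
h=cv2.cvtColor(im,cv2.COLOR_RGB2HSV).astype(int)
m=(h[...,0]>10)&(h[...,0]<24)&(h[...,1]>150)&(abs(Q[...,0]-48)<20)&(abs(Q[...,1])<18)&(Q[...,2]<75)&(Q[...,2]>0)
q=Q[m]
if len(q)>50:
    q=q[np.abs(q[:,2]-np.median(q[:,2]))<14]
    A=np.c_[q[:,:2],np.ones(len(q))]
    for _ in range(4):
        k=np.linalg.lstsq(A,q[:,2],rcond=None)[0]; r=abs(A@k-q[:,2]); A=A[r<2];q=q[r<2]
    print('knob n',len(q),'centre tool',q.mean(0),'pitch deg',np.degrees(np.arctan(-k[0])),'roll',np.degrees(np.arctan(k[1])))
E
python3 chk.py w6
```

```text
9.075 [540.8 224.7 195.1] [-3.4 -1.6  1.7] [-0.1  0.2  0. ] 0.5251101018513622 to final [-0.9 -0.1 27.9]
knob n 1482 centre tool [51.4 -0.3 46.7] pitch deg 2.245340825031754 roll -0.17595012076660857
```

View pics/w6.png

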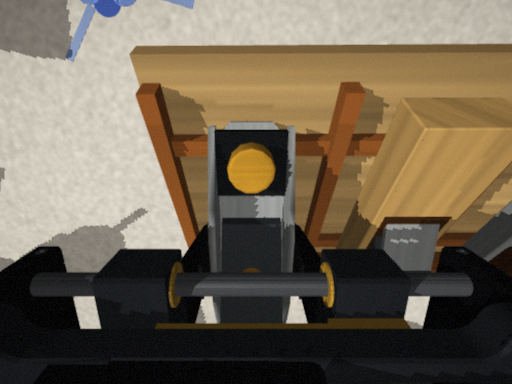

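play_rows --targets '[{"linear":[-0.6,0,2],"turn":0},{"linear":[-1,0,4],"turn":0},{"linear":[-1.2,0,6],"turn":0},{"linear":[-1.5,0,8],"turn":0},{"linear":[-1.8,0,10],"turn":0},{"linear":[-2,0,12],"turn":0},{"linear":[-2,0,14],"turn":0},{"linear":[-2,0,16],"turn":0},{"linear":[-2,0,18],"turn":0},{"linear":[-2,0,18],"turn":0}]'

```text
t: 10.38
eef_pos: [539.0, 224.0, 176.9]
tcp_rot: [3.142, 0.0, 0.361]
ft_force: [-3.3, -1.0, -2.1]
opening: 0.525
```

```bash
python3 chk.py w7
```

```text
10.375 [539.  224.  176.9] [-3.3 -1.  -2.1] [-0.   0.3 -0. ] 0.5251606950760539 to final [ 1.1 -0.1  9.7]
knob n 950 centre tool [47.1 -0.3 33.2] pitch deg 3.6406738892891384 roll -1.1897846559130314
```

View pics/w7.png

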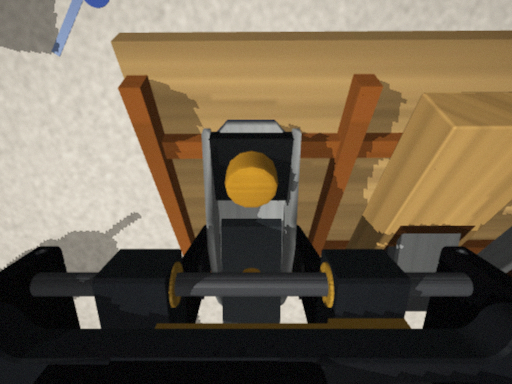

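play_rows --targets '[{"linear":[0.2,0,1.5],"turn":0},{"linear":[0.4,0,3],"turn":0},{"linear":[0.6,0,4.5],"turn":0},{"linear":[0.8,0,6],"turn":0},{"linear":[1,0,7.5],"turn":0},{"linear":[1,0,8.5],"turn":0},{"linear":[1,0,8.5],"turn":0}]'

```text
t: 11.3
eef_pos: [539.9, 224.4, 168.7]
tcp_rot: [3.142, 0.0, 0.361]
ft_force: [-3.1, -1.3, -0.2]
opening: 0.528
```

```bash
python3 chk.py w8
python3 - <<'E'
from plan import *
im,d,P=snap('scene','s8')
cv2.imwrite('pics/s8c.png',cv2.cvtColor(cv2.resize(im[190:290,310:390],None,fx=6,fy=6,interpolation=2),cv2.COLOR_RGB2BGR))
E
```

```text
11.3 [539.9 224.4 168.7] [-3.1 -1.3 -0.2] [-0.1  0.3  0.1] 0.5281454493773144 to final [ 0.  -0.1  1.5]
knob n 921 centre tool [45.7 -0.  27.4] pitch deg 1.7267349568245607 roll -1.6658145388676628
```

View pics/s8c.png

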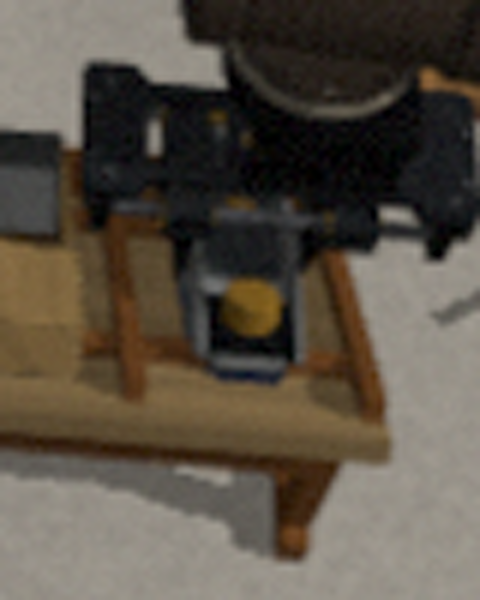

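View pics/w8.png

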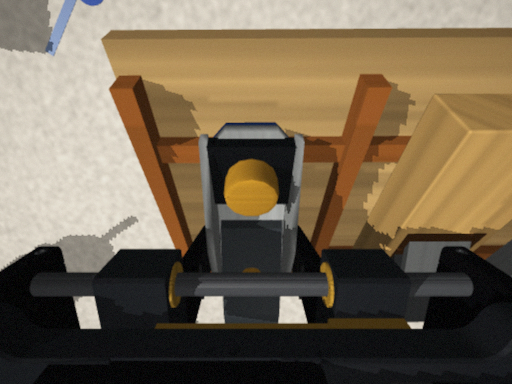

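play_rows --targets '[{"linear":[0,0,0.7],"turn":0},{"linear":[0,0,1.4],"turn":0},{"linear":[0,0,1.4],"turn":0}]'

```text
t: 11.78
eef_pos: [540.1, 224.4, 167.3]
tcp_rot: [3.141, -0.0, 0.361]
ft_force: [-3.8, -0.9, 1.1]
opening: 0.523
```

play_rows --targets '[{"linear":[0,0,0.5],"turn":0},{"linear":[0,0,1],"turn":0},{"linear":[0,0,1],"turn":0}]'

```text
t: 12.15
eef_pos: [540.1, 224.4, 166.3]
tcp_rot: [3.141, -0.0, 0.361]
ft_force: [-2.8, -1.0, 1.1]
opening: 0.522
```

play_rows --targets '[{"linear":[0,0,0.5],"turn":0},{"linear":[0,0,1],"turn":0},{"linear":[0,0,1],"turn":0}]'

```text
t: 12.52
eef_pos: [540.2, 224.4, 165.9]
tcp_rot: [3.141, -0.001, 0.361]
ft_force: [-4.7, -2.0, 7.5]
opening: 0.525
```

play_rows --targets '[{"linear":[0,0,0.5],"turn":0},{"linear":[0,0,1],"turn":0},{"linear":[0,0,1],"turn":0}]'

```text
t: 12.9
eef_pos: [540.1, 224.4, 165.9]
tcp_rot: [3.141, -0.002, 0.361]
ft_force: [-7.5, -2.9, 19.3]
opening: 0.525
```

```bash
python3 chk.py w9
python3 - <<'E'
from plan import *
for n in ('scene','top'):
    im,d,P=snap(n,n+'9'); W=world(d,P); q=(W-seat)@B
    m=(abs(q[...,0])<110)&(abs(q[...,1])<30)&(q[...,2]>-12)&(q[...,2]<60)
    v,u=np.nonzero(m); print(n,len(v),u.min(),u.max(),v.min(),v.max())
    for x0 in range(-100,110,8):
        mm=m&(abs(q[...,0]-x0)<4)&(abs(q[...,1])<26)
        if mm.sum()>3: print(x0,mm.sum(),np.percentile(q[mm][:,2],[10,50,90]))
    mm=m&(abs(q[...,0]-35)<45)&(q[...,2]>4)&(q[...,2]<40); print('y',np.percentile(q[mm][:,1],[1,99]),'xmax',np.percentile(q[mm][:,0],99))
E
```

```text
12.9 [540.1 224.4 165.9] [-7.5 -2.9 19.3] [-0.  1.  0.] 0.5252755220795913 to final [-0.2 -0.1 -1.3]
knob n 879 centre tool [45.3 -0.3 25.4] pitch deg 1.1191805023722698 roll -1.7347823674424758
scene 708 337 362 212 261
-36 6 [46.3 49.8 50.4]
-12 20 [34.5 37.4 38.8]
-4 9 [34.8 37.1 37.7]
4 30 [22.9 26.8 29.7]
12 39 [20.2 23.7 27.7]
20 58 [12.  19.2 33.6]
28 28 [ 9.8 23.7 40. ]
36 11 [12.8 26.6 47.9]
44 11 [13.7 14.7 28.6]
52 20 [13.2 26.1 30.6]
60 34 [13.9 22.8 32.5]
68 70 [-7.  16.9 30.2]
76 104 [-7.6  9.6 21.5]
84 69 [-7.7  3.3 11.4]
92 31 [-8.6 -7.2 -5.7]
100 32 [-8.4 -6.7 -5. ]
108 25 [-8.7 -7.3 -6.1]
y [-28.2  24.5] xmax 79.7040691964539
top 314 144 163 191 219
-92 26 [10.8 15.3 20.8]
-84 13 [ 5.1 13.8 36.9]
-76 34 [39.3 45.4 50. ]
-68 46 [29.6 42.9 47.9]
-60 26 [33.  44.  48.5]
-52 30 [40.4 49.2 52.1]
-44 39 [31.4 49.1 53.8]
-36 15 [31.6 47.1 53.4]
-28 14 [28.5 37.8 45.5]
-20 9 [27.9 36.4 40.9]
-12 4 [30.4 38.7 43.2]Traceback (most recent call last):
  File "<stdin>", line 9, in <module>
    return _quantile_unchecked(
        a, q, axis, out, overwrite_input, method, keepdims, weights)
    return _ureduce(a,
                    func=_quantile_ureduce_func,
    ...<5 lines>...
                    overwrite_input=overwrite_input,
                    method=method)
    r = func(a, **kwargs)
    result = _quantile(arr,
                       quantiles=q,
    ...<2 lines>...
                       out=out,
                       weights=wgt)
    slices_having_nans = np.isnan(arr[-1, ...])
                                  ~~~^^^^^^^^^
IndexError: index -1 is out of bounds for axis 0 with size 0
```

View pics/w9.png

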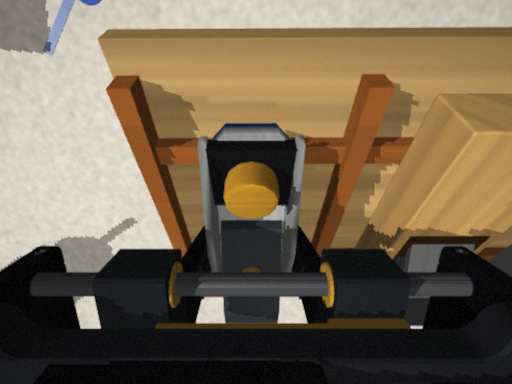

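play_rows --targets '[{"linear":[0,0,-1.3],"turn":0},{"linear":[0,0,-1.3],"turn":0}]'

```text
t: 13.3
eef_pos: [540.2, 224.4, 165.9]
tcp_rot: [3.141, -0.001, 0.361]
ft_force: [-3.1, -1.0, 6.4]
opening: 0.527
```

play_rows --targets '[{"linear":[0,0,-1.3],"turn":0},{"linear":[0,0,-1.3],"turn":0},{"linear":[0,0,-1.3],"turn":0},{"linear":[0,0,-1.3],"turn":0},{"linear":[0,0,-1.3],"turn":0}]' --hand 66

```text
t: 13.92
eef_pos: [540.0, 224.4, 166.8]
tcp_rot: [3.142, 0.0, 0.361]
ft_force: [0.3, 0.2, 0.8]
opening: 0.696
```

```bash
python3 chk.py w10
```

```text
13.925 [540.  224.4 166.8] [0.3 0.2 0.8] [-0.  0.  0.] 0.6962688010691297 to final [-0.  -0.1 -0.4]
knob n 890 centre tool [45.4 -0.2 26.3] pitch deg 1.3410933937123435 roll -1.597317948353911
```

View pics/w10.png

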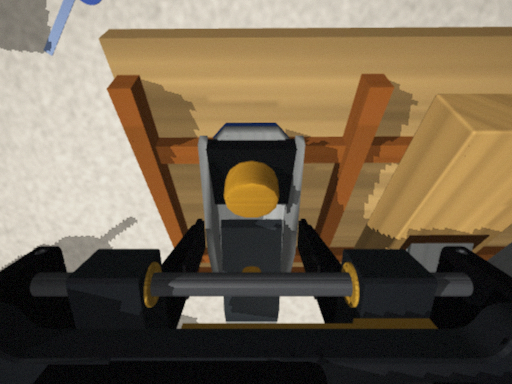

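Released, and the plane didn't move: the knob is still at about (251,190). Next I'll rise straight up, back off and look.

play_rows --targets '[{"linear":[0,0,-5],"turn":0},{"linear":[0,0,-15],"turn":0},{"linear":[0,0,-35],"turn":0},{"linear":[0,0,-70],"turn":0},{"linear":[0,0,-120],"turn":0},{"linear":[-30,0,-150],"turn":0},{"linear":[-60,0,-160],"turn":0},{"linear":[-75,0,-160],"turn":0},{"linear":[-75,0,-160],"turn":0},{"linear":[-75,0,-160],"turn":0}]'

```text
t: 15.22
eef_pos: [470.5, 198.1, 326.5]
tcp_rot: [3.142, 0.0, 0.361]
ft_force: [0.1, 1.0, 0.8]
opening: 0.694
```

```bash
cat > fin.py <<'E'
import sys
from plan import *
f=sys.argv[1]
im,d,P=snap('wrist',f); W=world(d,P); q=(W-seat)@B
ok=d>0; ok[235:]=0
m=ok&(abs(q[...,1])<40)&(q[...,2]>3)&(q[...,2]<60)&(q[...,0]>-79)&(q[...,0]<105)
Q=q[m]; print(cv2.minAreaRect(Q[:,:2].astype(np.float32)))
for x0 in range(-96,104,8):
    mm=ok&(abs(q[...,0]-x0)<4)&(abs(q[...,1])<28)&(abs(q[...,2])<80)
    if mm.sum()>3: print(x0,mm.sum(),np.percentile(q[mm][:,2],[5,50,95]))
# cheek tops: 35mm high, x -40..25
mm=m&(abs(q[...,0]+8)<30)&(abs(q[...,2]-35)<4)&(abs(q[...,1])>19)
p=q[mm]; 
if len(p)>20: print('cheek z fit',len(p),np.linalg.lstsq(np.c_[p[:,:2],np.ones(len(p))],p[:,2],rcond=None)[0],np.percentile(p[:,1],[1,99]))
mm=m&(q[...,2]>10)
for a,b in ((-75,-50),(-40,-10),(-10,25),(40,75)):
    k=mm&(q[...,0]>a)&(q[...,0]<b); print(a,np.percentile(q[k][:,1],[1,99]) if k.sum()>10 else None)
E
python3 fin.py w11
```

```text
((2.0911636352539062, -0.13819313049316406), (162.13534545898438, 50.130958557128906), 0.07523088902235031)
-96 12 [13.6 14.7 15.3]
-88 32 [13.5 14.4 15.1]
-80 104 [ 5.2 46.2 47.5]
-72 201 [42.5 44.8 46.5]
-64 150 [21.7 42.2 43.8]
-56 61 [24.4 47.1 49.8]
-48 187 [28.1 49.6 50.5]
-40 208 [31.  48.8 50. ]
-32 272 [32.2 46.7 48.8]
-24 308 [27.3 42.2 45. ]
-16 317 [21.5 37.6 40.5]
-8 313 [30.7 34.6 36.6]
0 368 [23.8 29.2 35.5]
8 374 [16.6 24.5 35.2]
16 392 [11.7 19.9 35.1]
24 473 [ 7.7 11.1 34.2]
32 374 [ 5.5  7.4 31.4]
40 199 [12.  13.6 29. ]
48 287 [12.1 18.8 30.2]
56 395 [12.3 23.2 30.9]
64 495 [11.8 19.6 30.8]
72 649 [-2.7 13.8 30. ]
80 867 [-8.9  5.4 13.6]
88 514 [-9.3 -8.  -6.8]
96 556 [-9.3 -8.  -6.7]
cheek z fit 315 [ 0.   0.  34.8] [-25.1  24.7]
-75 [-24.2  23.9]
-40 [-24.4  23.9]
-10 [-24.5  24.2]
40 [-24.7  24.6]
```

View pics/w11.png

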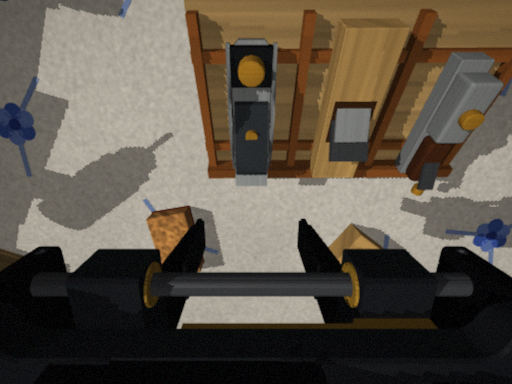

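Run:
```python
from plan import *
im,d,P=snap('top','top12'); im0,_,_=load('top0')
df=cv2.absdiff(im,im0).max(-1)
for n,(u,v) in dict(cork=(130,270),b0=(228,240),b1=(382,208),b2=(298,131),glue=(365,152),kanna=(176,165),shoulder=(213,160)).items():
    print(n,np.percentile(df[v-16:v+16,u-16:u+16],[50,95]))
s=env.state(); print(s['t'],s['ft_force'])
env.job_done()
```

```text
cork [112. 133.]
b0 [2. 4.]
b1 [55. 62.]
b2 [2. 3.]
glue [1. 3.]
kanna [1. 2.]
shoulder [1. 2.]
15.325 [ 0.3 -0.3  0.4]
the job is handed in; nothing more can be done
```

View pics/top12.png

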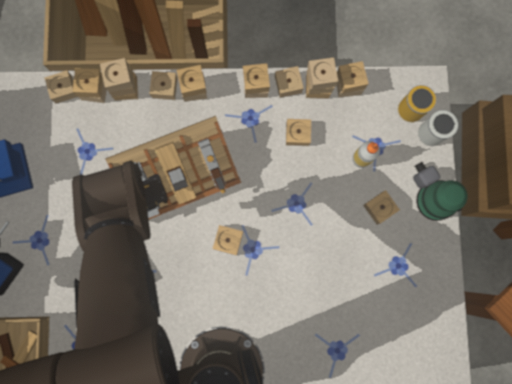

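The block plane is in the free bay, toe uphill and flat on both rails. I handed the job in at about 15.3 s of the 42 s allowed.

**How:** I gripped it by the cheeks and carried it level over the bay. The tool cannot tilt, so I lowered the plane onto the upper rail and let it turn between the pads until it met both rails. The tool force peaked at about 20–25 N while it settled. I eased that off, opened the fingers only partway to clear the dividers, and backed away.

**Last checks on the plane (wrist camera depth, after backing off):**

| Check | Measured | Allowed |
|---|---|---|
| Position up the slope, in the seat's frame | about +2 to +3 mm | -6 to +10 mm |
| Off the bay's centre line | about 0.1 mm | 20 mm |
| Off straight | about 0.1° | about 10° |
| Height of cheek tops above rails (35 mm if the sole is on the rails) | 34.8 mm, no measurable tilt | within 4 mm and 4° |

**Other objects (first and last top-camera pictures compared):**
- **Unchanged:** the kanna, the shoulder plane, two of the blocks and the glue bottle.
- **Third block:** its patch of the picture differed, but it is still in the same place at about (382,208) and is now in the arm's shadow.
- **Sanding block:** the arm hid it from the top camera, so that comparison told me nothing. It shows in the last wrist picture at about (172,225), and the gripper never came near it, but I did not measure its position.

**One disagreement:** the tilt I fitted to the knob's top came out at only 1–4° while the plane was turning. I set that aside and relied on the knob's height, the force rise and the final depth profile.

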